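# Close the mould press and start its screw

## Robot

A 7-joint arm with a two-finger parallel gripper is mounted at the origin on the work surface. World frame = base frame: x ahead of the robot, y to its left, z up, the work surface at z = 0. Lengths are in m, angles in rad, forces in N, time in s.
With the tool pointing down it reaches from about 0.425 to 0.925 m from the base axis. Payload 6.8 kg.
Tool frame: the origin (TCP) lies at the very end of the fingers, on their centre line; the grasp point (between the pads) lies 19 mm behind it; z points along the fingers, y is the line along which they close (so a half turn about z gives the same grasp; the last joint's range is limited). The gripper opens to 85 mm and grips with 20 to 120 N. Pads are 22 mm wide; open, the fingers measure 114 mm over their backs; the gripper's body (76 mm by 85 mm) begins 54 mm behind the grasp point. The pads swing forward as they close: fully open they stand 13 mm farther back than shut.
Start: joints at [-1.411, 0.477, 0.022, 1.555, -0.011, 1.109, -0.083], TCP at [0.179, 0.651, 0.231] pointing down, gripper open.
Joint ranges: [-2.96, 2.96], [-0.34, 2.1], [-1.41, 1.46], [0.24, 2.44], [-1.37, 4.51], [0.17, 1.92], [-2.96, 2.96]. Speed limits (rad/s): [2.39, 2.39, 3.14, 3.14, 3.14, 3.14, 3.14].

## Interface

Orientations are given as a unit quaternion [w, x, y, z].
In Python, from station import get_obs, read_camera, hand_in gives the robot as it stands.
- The arm moves only by the tool arm_command, never from a script. Its argument "commands" is one flat list of numbers, 7 for each row, row after row: the shift along the tool's x, y, z in m, then the turn, a rotation vector about the tool's x, y, z in degrees, then the opening, from 0 (shut) to 1 (fully open). In form: [tx, ty, tz, rx, ry, rz, fingers, tx, ty, tz, rx, ry, rz, fingers, ...]. A call has 1 to 8 rows; each row is the pose to reach, as a shift and turn from the pose commanded when the call began, along the tool's axes at that moment; what a row does not reach only later rows make up. A row lasts 1/10 s, in which the tool goes at most 50 mm and 8.59 degrees, less where a joint would pass 70% of its speed; a pose out of reach is approached as far as the arm can. A call with a gripper value outside its range is refused whole. The fingers move at their own pace and stop on an object; "force" is the grip in N (left out, the last holds). Time passes only in rows, so rows that repeat a pose let the fingers close. It gives the time, the measured TCP pose, the force, the opening and the grip force at its end, in the units of the state.
- get_obs(): the state, without advancing time (a new reading comes with each control period).
- read_camera(name): name is "scene" or "side" or "wrist"; returns a dict with "img" (400x640x3 uint8, red, green, blue), "camera_matrix" (3x3 intrinsics, pixels), "k1" (the pictures are not rectified: a ray, as slopes to the right and down, at radius r is drawn at 1 + k1 r^2 times it, then the intrinsics apply), "pose" (4x4, takes a point from camera to world coordinates). Camera axes: x right, y down, z forward; pixel columns grow to the right and rows downward; lengths in m; the calibration is good to about 2 mm. A picture is of the moment at which its call begins. There is no depth.
- hand_in(): hands the job in; it is judged then, once.
The state is a dict: "t": time; "q": joint angles; "joint_vel": joint speeds; "joint_torque": joint torques, N m; "eef_pos": TCP position; "tool_rot": TCP orientation; "contact_force": force on the tool from outside, world axes, zero at the start; "torque": the same for the moment, N m; "gripper_width": opening from 0.0 (shut) to 1.0 (fully open); "grasp_force": force on a finger pad.
Only numpy, scipy, OpenCV 4.12 (cv2) and the standard library are available. Lean on these libraries where they do the work, as an engineer would, in place of code of your own. Each camera call takes 0.05 s, during which the arm holds its last target. There are 200 camera calls.

## Task

The mould in the small screw press is filled: push its tray fully home under the bridge. Then start the press screw, which is only standing on its first thread: turn the crank backward (anticlockwise from above) until the screw is felt to drop, then forward (clockwise) one full turn and no further. Finish while gripping the crank knob with the screw held there, without knocking anything else on the table about.

Things in the scene. Friction and masses are not known exactly. Their poses are not given: they have to be found in the camera images.
- press: Screw press, fixed to the table: grey base 170 x 220 x 12 mm, two steel columns 20 mm thick, 180 mm apart along its y, across them a grey bridge 50 mm deep (x), 220 mm long (y), underside 95 mm, top 115 mm above the table (column nuts to 123 mm). Origin: on the table under the screw's axis, at the base's centre. x points to the press's rear, z up; the tray comes out at the front (-x).
- screw_axis (a point): Point on the screw's upright axis at the top face of the round aluminium threaded boss (52 mm across) that stands on the bridge, 137 mm above the table.
- tray (a joint): How far the tray is pulled out to the front, m: 0 = fully home against its stop, at most 0.075. It slides stiffly (about 2 N) and stays where it is left.
- tray_bar (a point): Middle of the steel pull bar on the tray's front: round, 10 mm thick, 80 mm long along the press's y, its centre 34 mm above the table and 27 mm in front of the tray. It travels with the tray (home: 95 mm in front of the screw's axis). Push it towards the rear. The tray (140 x 145 mm) carries a round white mould, top 57 mm above the table.
- screw (a joint): Turn of screw and crank, rad, counted over several turns: grows anticlockwise from above (backward), falls clockwise (forward, screwing in). At 0 the crank arm points to the press's rear (+x). Light friction (about 1 N at the knob); stays where it is left. Where the thread drops is not shown: 0.8 to 3.7 rad backward of the start.
- rise (a joint): Screw height, m; 0 = just dropped. Single right-hand thread, pitch 10 mm. Loose on its first thread, pressed down by its weight (5 N), liftable to 0.013. Backward it climbs 1.6 mm/rad to about 0.010, falls to 0, would climb again. Forward from there it sinks 1.6 mm/rad, to -0.010 after one turn, with 1.5 mm play. A hard grip kept at one height hides the drop; a sideways push lets it fall.
- crank_knob: Upright black crank knob, 24 mm across, 45 mm high, spins freely on its pin; its axis is 55 mm from the screw's axis. Origin: centre of its foot, on top of the flat steel crank arm (18 mm wide, 10 mm thick; hub 40 mm across, 2 mm higher than the arm; nothing stands higher). The foot is 175 mm above the table when rise is 0 and moves up and down with rise.
- knob_top (a point): Centre of the knob's top face, 45 mm above its foot; 220 mm above the table when rise is 0.
- tape: Bystander, to be left alone: roll of packing tape standing flat, a ring 90 mm outside, 72 mm inside, 48 mm high, beside the press. Origin at the centre of its underside.
- tin: Bystander, to be left alone: small round steel tin, 52 mm across, 35 mm high, beside the press. Origin at the centre of its underside.
- pail: Bystander, to be left alone: empty open white plastic pail, 110 mm across, 110 mm high. Origin at the centre of its underside.
- disc: Bystander, to be left alone: spare aluminium follower disc, 92 mm across, 12 mm thick, lying flat. Origin at the centre of its underside.
- block: Bystander, to be left alone: cork block 90 x 60 x 30 mm. Origin at the centre of its underside.
- spatula: Bystander, to be left alone: spatula lying on the table.

How it is judged:
By the outcome, as a careful person would: the job done as asked, in the order asked, and still so for the second after the job is handed in, while the arm keeps its last pose, push and grip.
It also fails if it takes over 72 s, if anything falls off the work surface, if the arm or the gripper's body presses on something with over 40 N, if the wrist force passes 120 N, or if a joint passes its speed limit or range.

## Working session

There is one attempt and no reset: what is moved stays moved. The work goes in short steps, Python scripts to look and compute and a tool call to move; the robot and the scene stay as the last step left them, time stands still between calls to the robot, and variables do not carry over. Pictures are saved under pics/ and viewed, at most 10 in all, crops included, and the job is handed in when it is done.

Besides the shell and the picture viewer there is one more tool, called as name(argument=value, ...) on one line, values as JSON. arm_command: Moves the arm, as the interface text tells. Its arguments: {"type":"object","properties":{"commands":{"type":"array","items":{"type":"number"}},"force":{"type":"number"}},"required":["commands"]}

```bash
mkdir -p pics
cat > h.py <<'E'
import numpy as np,cv2
from station import get_obs, read_camera, hand_in
from scipy.spatial.transform import Rotation as R
def cam(n,save=None):
    c=read_camera(n)
    if save: cv2.imwrite('pics/'+save,c['img'][:,:,::-1])
    return c
def ray(c,u,v):
    K=c['camera_matrix'];d=np.array([(u-K[0,2])/K[0,0],(v-K[1,2])/K[1,1]]);s=d.copy()
    for _ in range(20): s=d/(1+c['k1']*(s@s))
    P=c['pose'];return P[:3,3],P[:3,:3]@np.array([s[0],s[1],1])
def onz(c,u,v,z):
    o,d=ray(c,u,v);return o+d*(z-o[2])/d[2]
def proj(c,p):
    P=c['pose'];q=P[:3,:3].T@(np.array(p)-P[:3,3]);s=q[:2]/q[2];s=s*(1+c['k1']*(s@s));K=c['camera_matrix']
    return np.array([K[0,0]*s[0]+K[0,2],K[1,1]*s[1]+K[1,2]])
def tri(rs):
    A=0;b=0
    for o,d in rs:
        d=d/np.linalg.norm(d);M=np.eye(3)-np.outer(d,d);A=A+M;b=b+M@o
    return np.linalg.solve(A,b)
E
python3 - <<'E'
from h import *
for n in ['scene','side']:
    c=cam(n,n+'0.png');print(n,c['pose'].round(3).tolist(),c['camera_matrix'].tolist(),c['k1'])
o=get_obs();print(o)
E
```

```text
scene [[0.66, 0.585, -0.471, 1.082], [0.751, -0.527, 0.397, -0.468], [-0.016, -0.616, -0.788, 1.139], [0.0, 0.0, 0.0, 1.0]] [[468.10603525998397, 0.0, 320.1162222023779], [0.0, 468.10603525998397, 208.05523002020877], [0.0, 0.0, 1.0]] -0.05505488631330897
side [[0.773, 0.376, -0.511, 1.14], [0.634, -0.46, 0.621, -0.75], [-0.002, -0.804, -0.595, 0.901], [0.0, 0.0, 0.0, 1.0]] [[404.5816939350989, 0.0, 326.5915145089017], [0.0, 404.5816939350989, 195.2718914297919], [0.0, 0.0, 1.0]] 0.027608687162364202
{'t': 0.1, 'q': array([-1.41111635,  0.4777437 ,  0.02238093,  1.55632904, -0.01151462,
        1.10931001, -0.08308078]), 'joint_vel': array([-3.29250721e-04, -1.39875733e-03, -2.45094041e-05, -1.65838490e-03,
       -3.88406427e-04,  1.90390901e-03, -2.26077828e-03]), 'joint_torque': array([ 4.18779222e-03, -5.97757530e+01,  1.61348261e+00, -2.81954545e+01,
        1.27941824e-02,  5.09918842e-03, -7.70285851e-06]), 'eef_pos': array([0.17848862, 0.6504277 , 0.23041601]), 'tool_rot': array([-4.81621424e-05,  1.33490783e-01,  9.91049707e-01, -8.29325619e-04]), 'contact_force': array([ 0.09059908, -0.11550291,  0.53888664]), 'torque': array([0.0143675 , 0.02136554, 0.03481488]), 'grasp_force': 0.0, 'gripper_width': 1.0029286454269328}
```

View pics/scene0.png

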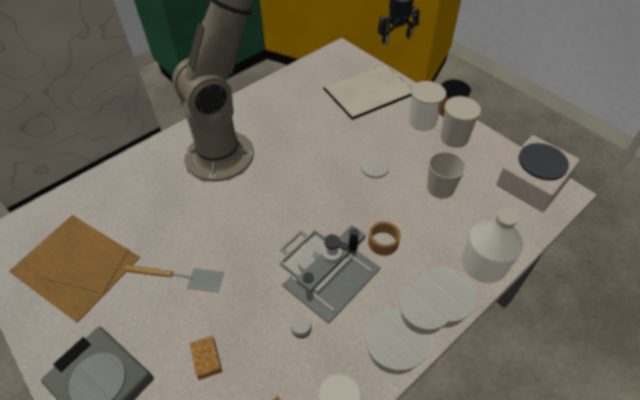

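View pics/side0.png

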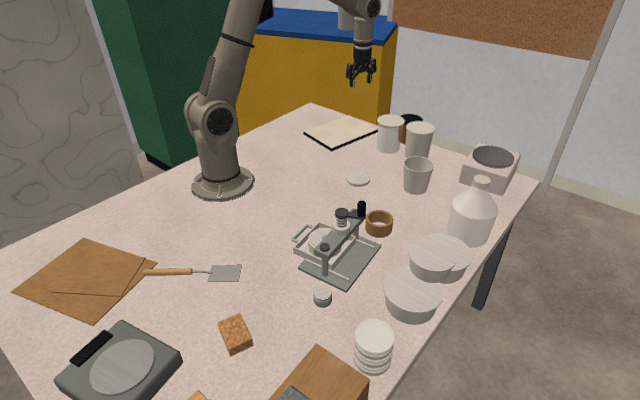

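The scene view shows the press at about (330,270), with the tray bar at (293,242), the knob at (353,241), the tape at (384,237) and the tin at (301,327). In the side view the press is at about (340,250), the knob at (361,208) and the bar at (301,232). I'll enlarge both crops.

Run:
```python
import cv2,numpy as np
a=cv2.imread('pics/scene0.png')[220:340,260:420];b=cv2.imread('pics/side0.png')[190:310,270:430]
f=lambda i:cv2.resize(i,None,fx=5,fy=5,interpolation=cv2.INTER_CUBIC)[:, :]
cv2.imwrite('pics/cs.png',f(a));cv2.imwrite('pics/cd.png',f(b))
```

```text
(no output)
```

View pics/cs.png

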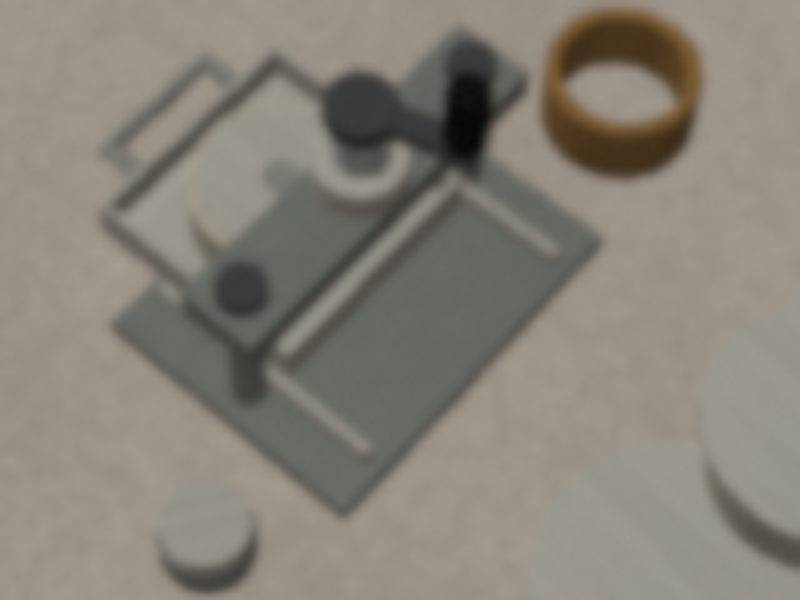

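View pics/cd.png

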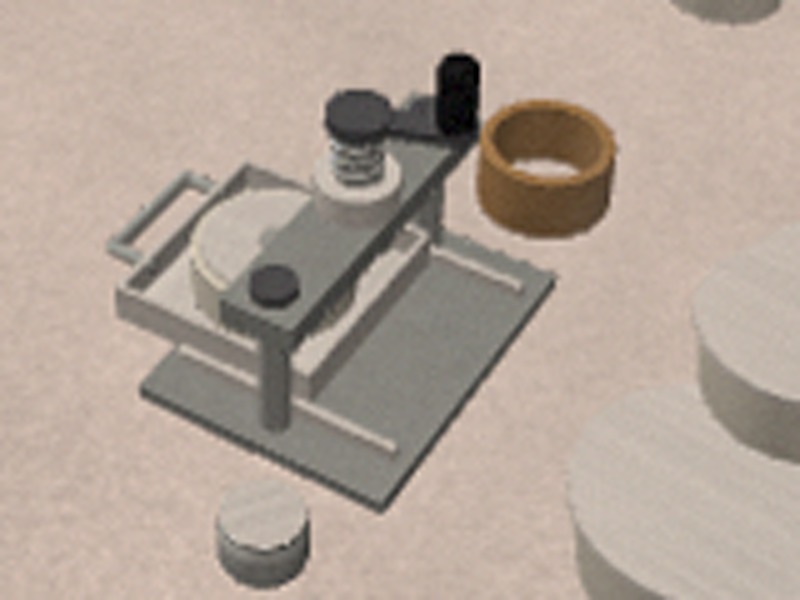

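The scene crop shows the base corners at (113,325), (345,515) and (603,240). The knob spans (468,80)–(462,150), the bar ends are at (110,152) and (208,62), and the hub is at (362,105). In the side crop the base corners are at (142,390), (382,510) and (553,278), the knob top is at (458,65), the bar ends are at (115,247) and (190,180), and the hub is at (360,113).

```bash
cat > m.py <<'E'
from h import *
s=cam('scene');d=cam('side')
S=lambda u,v:(260+u/5,220+v/5);D=lambda u,v:(270+u/5,190+v/5)
L=[]
for c,f,pts in[(s,S,[(113,325),(345,515),(603,240)]),(d,D,[(142,390),(382,510),(553,278)])]:
    a=[onz(c,*f(*p),.012) for p in pts]; ctr=(a[0]+a[2])/2
    x=a[1]-a[0]; y=a[2]-a[1]
    print(ctr.round(4),np.linalg.norm(x),np.linalg.norm(y),np.degrees(np.arctan2(x[1],x[0])),np.degrees(np.arctan2(y[1],y[0])))
T=lambda p,q:tri([ray(s,*S(*p)),ray(d,*D(*q))])
print('hub',T((362,103),(360,110)).round(4))
print('bar',T((110,152),(115,247)).round(4),T((208,62),(190,180)).round(4))
for c,f,p in[(s,S,(110,152)),(s,S,(208,62)),(d,D,(115,247)),(d,D,(190,180))]: print('bar34',onz(c,*f(*p),.034).round(4))
print('knobtop',onz(d,*D(458,65),.222).round(4),onz(s,*S(468,85),.222).round(4), 'mid',T((466,112),(457,95)).round(4))
print('tape',onz(d,*D(546,150),.048).round(4),'tin',onz(d,*D(262,512),.035).round(4))
E
python3 m.py
```

```text
[ 0.6084 -0.0332  0.012 ] 0.16727538271468437 0.21756695192101164 6.993812362945186 96.87597765102173
[ 0.6105 -0.0378  0.012 ] 0.1659554301348412 0.21892605967453907 6.28765005955778 97.55693134616365
hub [ 0.6037 -0.0288  0.1779]
bar [ 0.461  -0.0902  0.0326] [ 0.4475 -0.006   0.025 ]
bar34 [ 0.4621 -0.0906  0.034 ]
bar34 [ 0.4515 -0.01    0.034 ]
bar34 [ 0.4617 -0.0913  0.034 ]
bar34 [ 0.4557 -0.0134  0.034 ]
knobtop [ 0.6543 -0.0073  0.222 ] [ 0.6514 -0.0047  0.222 ] mid [ 0.6517 -0.004   0.198 ]
tape [0.6273 0.1448 0.048 ] tin [ 0.669  -0.1954  0.035 ]
```

```bash
cat >> h.py <<'E'
C=np.array([.607,-.033]);YAW=np.radians(7)
def pw(x,y): c,s=np.cos(YAW),np.sin(YAW);return C+np.array([c*x-s*y,s*x+c*y])
def down(psi): # tool x axis at world angle psi(deg), z down
    p=np.radians(psi);return R.from_matrix(np.array([[np.cos(p),np.sin(p),0],[np.sin(p),-np.cos(p),0],[0,0,-1]]))
def state():
    o=get_obs();q=o['tool_rot'];return o,R.from_quat([q[1],q[2],q[3],q[0]])
def rel(p,psi,p0,R0):
    return np.r_[R0.inv().apply(np.array(p)-p0).round(4),(R0.inv()*down(psi)).as_rotvec(degrees=True).round(2)]
E
python3 - <<'E'
from h import *
o,R0=state();p0=o['eef_pos'];print(p0,R0.as_matrix().round(3).tolist())
a=[(.5,.25,.23)];b=pw(-.180,0);print(b)
print(rel((.47,.25,.231),187,p0,R0));print(rel((*b,.231),187,p0,R0));print(rel((*b,.021),187,np.array([*b,.231]),down(187)))
E
```

```text
[0.17851229 0.65061019 0.23067857] [[-0.964, 0.265, -0.0], [0.265, 0.964, -0.001], [-0.0, -0.001, -1.0]]
[ 0.42834169 -0.05493648]
[-3.871e-01 -3.092e-01  0.000e+00 -6.000e-02 -1.000e-02 -2.235e+01]
[-4.276e-01 -6.143e-01  4.000e-04 -6.000e-02 -1.000e-02 -2.235e+01]
[0.   0.   0.21 0.   0.   0.  ]
```

arm_command(commands=[-0.387, -0.309, 0, 0, 0, -22.35, 0, -0.387, -0.309, 0, 0, 0, -22.35, 0, -0.387, -0.309, 0, 0, 0, -22.35, 0, -0.387, -0.309, 0, 0, 0, -22.35, 0, -0.387, -0.309, 0, 0, 0, -22.35, 0, -0.387, -0.309, 0, 0, 0, -22.35, 0, -0.387, -0.309, 0, 0, 0, -22.35, 0, -0.387, -0.309, 0, 0, 0, -22.35, 0])

```text
t: 1.0
eef_pos: [0.4149, 0.3257, 0.2314]
tool_rot: [0.0, -0.061, 0.998, 0.0]
contact_force: [0.5, 0.8, 0.6]
gripper_width: -0.001
grasp_force: 0.0
```

arm_command(commands=[0, 0, 0, 0, 0, 0, 0, 0, 0, 0, 0, 0, 0, 0])

```text
t: 1.2
eef_pos: [0.4147, 0.3264, 0.2313]
tool_rot: [-0.0, -0.059, 0.998, 0.0]
contact_force: [-0.3, 0.4, 0.2]
gripper_width: -0.001
grasp_force: 0.0
```

arm_command(commands=[0.033, -0.38, 0, 0, 0, 0, 0, 0.033, -0.38, 0, 0, 0, 0, 0, 0.033, -0.38, 0, 0, 0, 0, 0, 0.033, -0.38, 0, 0, 0, 0, 0, 0.033, -0.38, 0, 0, 0, 0, 0, 0.033, -0.38, 0, 0, 0, 0, 0, 0.033, -0.38, 0, 0, 0, 0, 0, 0.033, -0.38, 0, 0, 0, 0, 0])

```text
t: 2.0
eef_pos: [0.4275, -0.0553, 0.2316]
tool_rot: [0.0, -0.061, 0.998, -0.0]
contact_force: [-0.6, 0.8, 0.2]
gripper_width: -0.005
grasp_force: 0.0
```

Run:
```python
from h import *
o,R0=state();print(o['eef_pos'])
w=cam('wrist','w1.png')
print(proj(w,[.4575,-.051,.034]),proj(w,[.457,-.011,.034]),proj(w,[.461,-.091,.034]),proj(w,[*pw(0,0),.177]))
```

```text
[ 0.42749058 -0.0553142   0.23156048]
[316.21387935 198.0053791 ] [355.59706089 202.13184351] [276.29937149 196.68458199] [315.78212923 449.22332085]
```

View pics/w1.png

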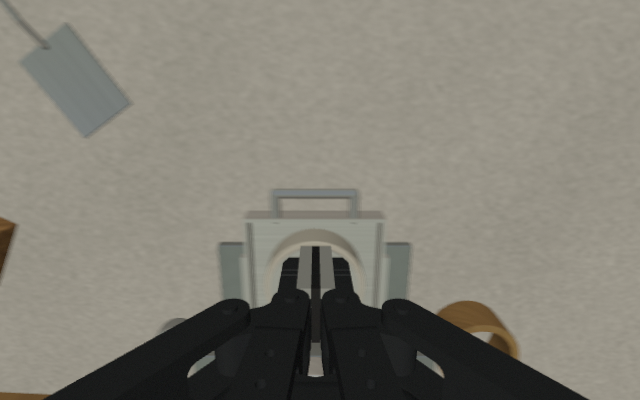

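The wrist view shows the bar at (315,193), spanning columns 273–356 and level, so the yaw is right. It sits about 5 mm nearer than I estimated. The fingers clear it, so I'll descend.

arm_command(commands=[0.003, 0, 0.05, 0, 0, 0, 0, 0.003, 0, 0.1, 0, 0, 0, 0, 0.003, 0, 0.14, 0, 0, 0, 0, 0.003, 0, 0.17, 0, 0, 0, 0, 0.003, 0, 0.19, 0, 0, 0, 0, 0.003, 0, 0.209, 0, 0, 0, 0, 0.003, 0, 0.209, 0, 0, 0, 0])

```text
t: 2.75
eef_pos: [0.4234, -0.052, 0.0204]
tool_rot: [-0.002, -0.063, 0.998, 0.0]
contact_force: [-0.4, -0.2, -0.5]
gripper_width: 0.0
grasp_force: 0.0
```

arm_command(commands=[-0.006, 0, 0, 0, 0, 0, 0, -0.012, 0, 0, 0, 0, 0, 0, -0.018, 0, 0, 0, 0, 0, 0, -0.024, 0, 0, 0, 0, 0, 0, -0.03, 0, 0, 0, 0, 0, 0, -0.036, 0, 0, 0, 0, 0, 0, -0.04, 0, 0, 0, 0, 0, 0, -0.04, 0, 0, 0, 0, 0, 0])

```text
t: 3.55
eef_pos: [0.4656, -0.0491, 0.0224]
tool_rot: [0.001, -0.061, 0.998, -0.0]
contact_force: [0.4, -0.4, -0.2]
gripper_width: 0.002
grasp_force: 0.0
```

arm_command(commands=[-0.005, 0, 0, 0, 0, 0, 0, -0.01, 0, 0, 0, 0, 0, 0, -0.014, 0, 0, 0, 0, 0, 0, -0.018, 0, 0, 0, 0, 0, 0, -0.022, 0, 0, 0, 0, 0, 0])

```text
t: 4.05
eef_pos: [0.4864, -0.0466, 0.0222]
tool_rot: [-0.0, -0.061, 0.998, -0.0]
contact_force: [-1.4, -1.8, 0.4]
gripper_width: 0.001
grasp_force: 1.1
```

arm_command(commands=[-0.003, 0, 0, 0, 0, 0, 0, -0.006, 0, 0, 0, 0, 0, 0])

```text
t: 4.25
eef_pos: [0.4923, -0.0459, 0.0223]
tool_rot: [-0.0, -0.061, 0.998, -0.0]
contact_force: [-1.9, -2.3, 0.2]
gripper_width: -0.001
grasp_force: 1.1
```

arm_command(commands=[-0.003, 0, 0, 0, 0, 0, 0, -0.005, 0, 0, 0, 0, 0, 0])

```text
t: 4.45
eef_pos: [0.4953, -0.0455, 0.022]
tool_rot: [-0.002, -0.061, 0.998, 0.0]
contact_force: [-10.1, -2.3, 7.0]
gripper_width: 0.003
grasp_force: 5.0
```

arm_command(commands=[0.03, 0, 0, 0, 0, 0, 0, 0.03, 0, -0.05, 0, 0, 0, 0, 0.03, 0, -0.1, 0, 0, 0, 0, 0.03, 0, -0.15, 0, 0, 0, 0, 0.03, 0, -0.2, 0, 0, 0, 0, 0.03, 0, -0.25, 0, 0, 0, 0, 0.03, 0, -0.29, 0, 0, 0, 1, 0.03, 0, -0.29, 0, 0, 0, 1])

```text
t: 5.25
eef_pos: [0.4712, -0.0485, 0.3185]
tool_rot: [0.006, -0.061, 0.998, 0.001]
contact_force: [1.5, -0.2, -1.6]
gripper_width: 0.333
grasp_force: 0.0
```

Run:
```python
from h import *
o,R0=state();print(o['eef_pos'])
w=cam('wrist','w2.png');cv2.imwrite('pics/sd2.png',cv2.resize(cam('side')['img'][185:305,270:430,::-1],None,fx=5,fy=5,interpolation=2))
print(w['pose'].round(3).tolist(),proj(w,[.652,-.006,.225]),proj(w,[*pw(0,0),.18]))
```

```text
[ 0.47115712 -0.04846083  0.3185206 ]
[[-0.121, 0.943, 0.309, 0.393], [0.993, 0.116, 0.036, -0.058], [-0.001, 0.311, -0.95, 0.458], [0.0, 0.0, 0.0, 1.0]] [338.75566174 404.12131466] [314.07507629 322.816319  ]
```

View pics/w2.png

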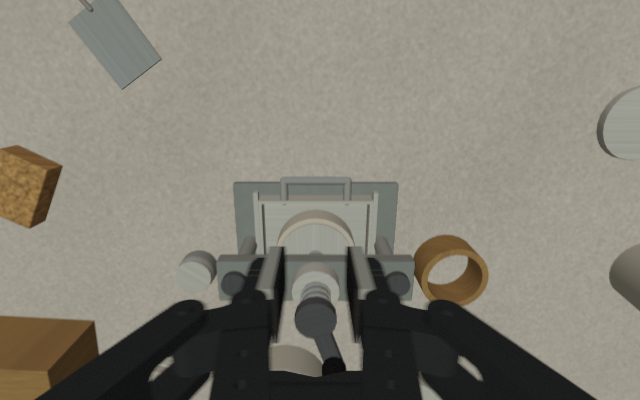

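View pics/sd2.png

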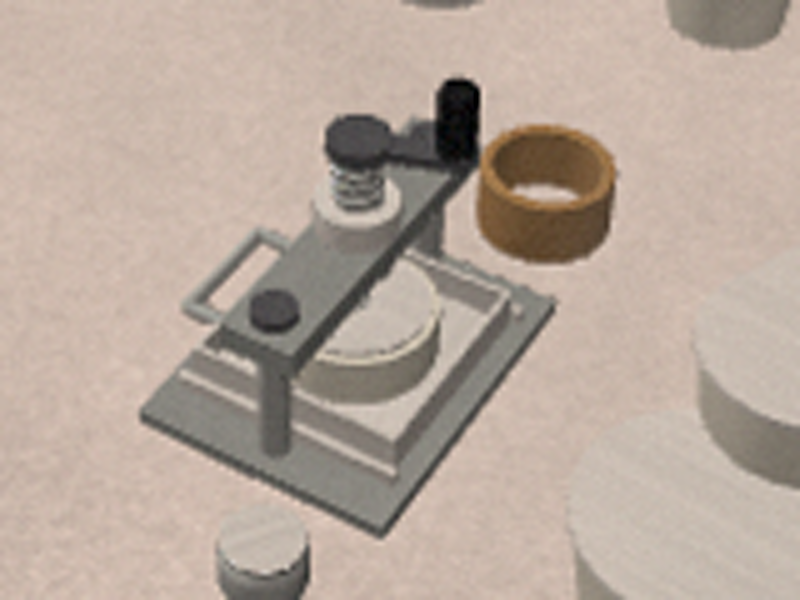

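The tray is home: the bar is now close to the base and the tray sits at the rear stop. In the wrist view the hub is at (316,317), the knob at about (333,368), the base's front corners are at (235,183) and (397,183), and the bar spans columns 281–351 at row 181.

Run:
```python
from h import *
w=cam('wrist');d=cam('side');o,R0=state()
a=onz(w,235,183,.012);b=onz(w,397.5,183,.012);y=b-a;print(a,b,np.linalg.norm(y),np.degrees(np.arctan2(y[1],y[0]))-90)
y/=np.linalg.norm(y);print('centre',(a+b)/2+.085*np.array([y[1],-y[0],0]))
for z in(.180,.184):print('hub',onz(w,316,316,z).round(4),onz(d,270+358/5,185+133/5,z).round(4))
# side knob mask
g=d['img'].max(2)[185:225,345:375];m=(g<25).astype(np.uint8)
n,l,s,c=cv2.connectedComponentsWithStats(m);i=1+s[1:,4].argmax();print(s[i],c[i]+[345,185])
top=onz(d,270+458/5,185+90/5,.225);print('knobtop',top)
```

```text
[ 0.52441194 -0.14670345  0.012     ] [0.49868481 0.06255709 0.012     ] 0.21083609252407537 7.008945496364021
centre [ 0.59591318 -0.03170111  0.012     ]
hub [ 0.5905 -0.0327  0.18  ] [ 0.6035 -0.0301  0.18  ]
hub [ 0.5876 -0.033   0.184 ] [ 0.6065 -0.0341  0.184 ]
[12 16  9 16 96] [361.29166667 208.92708333]
knobtop [ 0.65641761 -0.01062526  0.225     ]
```

Run:
```python
from h import *
o,R0=state();p0=o['eef_pos'];print(p0,o['q'].round(3),R0.as_matrix().round(3).tolist())
for psi in(210,30): print(psi,rel((.653,-.006,.29),psi,p0,R0))
```

```text
[ 0.46683845 -0.04843037  0.31129481] [-0.441  0.044  0.432  1.946 -0.02   1.157  1.692] [[-0.992, -0.122, -0.001], [-0.122, 0.992, 0.0], [0.001, 0.0, -1.0]]
210 [-1.900e-01  1.930e-02  2.100e-02  3.000e-02 -7.000e-02 -2.297e+01]
30 [-1.9000e-01  1.9300e-02  2.1000e-02 -1.0000e-01 -4.0000e-02  1.5703e+02]
```

arm_command(commands=[-0.19, 0.019, 0.021, 0, 0, 157, 1, -0.19, 0.019, 0.021, 0, 0, 157, 1, -0.19, 0.019, 0.021, 0, 0, 157, 1, -0.19, 0.019, 0.021, 0, 0, 157, 1, -0.19, 0.019, 0.021, 0, 0, 157, 1, -0.19, 0.019, 0.021, 0, 0, 157, 1, -0.19, 0.019, 0.021, 0, 0, 157, 1, -0.19, 0.019, 0.021, 0, 0, 157, 1])

```text
t: 6.25
eef_pos: [0.6529, -0.0068, 0.2888]
tool_rot: [-0.001, 0.516, 0.857, -0.001]
contact_force: [0.8, 0.2, -1.2]
gripper_width: 0.996
grasp_force: 0.0
```

arm_command(commands=[0, 0, 0, 0, 0, 60, 1, 0, 0, 0, 0, 0, 60, 1, 0, 0, 0, 0, 0, 60, 1, 0, 0, 0, 0, 0, 60, 1, 0, 0, 0, 0, 0, 60, 1, 0, 0, 0, 0, 0, 60, 1, 0, 0, 0, 0, 0, 60, 1, 0, 0, 0, 0, 0, 60, 1])

```text
t: 7.05
eef_pos: [0.6529, -0.0065, 0.2891]
tool_rot: [-0.0, 0.874, 0.486, -0.002]
contact_force: [-0.8, -0.6, -0.4]
gripper_width: 1.003
grasp_force: 0.0
```

Run:
```python
from h import *
o,R0=state();p0=o['eef_pos'];print(p0,o['q'].round(3))
print(rel((.653,-.006,.29),30,p0,R0))
```

```text
[ 0.65293989 -0.00649281  0.28914295] [-0.683  0.521  0.89   1.583 -0.419  1.244 -0.276]
[ 4.000e-04 -2.000e-04 -9.000e-04 -6.000e-02  1.900e-01  2.817e+01]
```

arm_command(commands=[0, 0, 0, 0, 0, 28, 1, 0, 0, 0, 0, 0, 28, 1, 0, 0, 0, 0, 0, 28, 1, 0, 0, 0, 0, 0, 28, 1, 0, 0, 0.04, 0, 0, 28, 1, 0, 0, 0.07, 0, 0, 28, 1, 0, 0, 0.096, 0, 0, 28, 1, 0, 0, 0.096, 0, 0, 28, 1])

```text
t: 7.85
eef_pos: [0.6507, -0.006, 0.1906]
tool_rot: [-0.001, 0.965, 0.263, -0.004]
contact_force: [-0.4, -0.3, 0.2]
gripper_width: 0.999
grasp_force: 0.0
```

arm_command(commands=[0, 0, 0, 0, 0, 0, 0.36, 0, 0, 0, 0, 0, 0, 0.36, 0, 0, 0, 0, 0, 0, 0.36, 0, 0, 0, 0, 0, 0, 0.36, 0, 0, 0, 0, 0, 0, 0.36, 0, 0, 0, 0, 0, 0, 0.36], force=20)

```text
t: 8.45
eef_pos: [0.6537, -0.0067, 0.1956]
tool_rot: [-0.0, 0.965, 0.261, 0.0]
contact_force: [0.4, -0.5, -0.8]
gripper_width: 0.358
grasp_force: 0.0
```

Run:
```python
from h import *
o,R0=state();p0=o['eef_pos'];print(p0,o['q'].round(3),R0.as_matrix().round(3).tolist())
d=cam('side');a=cv2.resize(d['img'][160:280,290:410,::-1],None,fx=4,fy=4,interpolation=2)
w=cam('wrist')['img'][200:,180:480,::-1];a=np.hstack([a[:400],cv2.resize(w,None,fx=1.5,fy=1.5)[:0] if 0 else np.zeros((400,0,3),np.uint8)])
s=cam('scene')['img'][200:300,300:400,::-1];a=np.hstack([a,cv2.resize(s,(320,320)).repeat(1,0) if 0 else cv2.copyMakeBorder(cv2.resize(s,(310,310),interpolation=2),0,90,0,0,0)])
cv2.imwrite('pics/k1.png',a)
```

```text
[ 0.65366561 -0.00666979  0.19559762] [-0.705  0.65   0.941  1.689 -0.579  1.107 -0.633] [[0.864, 0.504, 0.0], [0.504, -0.864, 0.0], [0.0, 0.0, -1.0]]
```

View pics/k1.png

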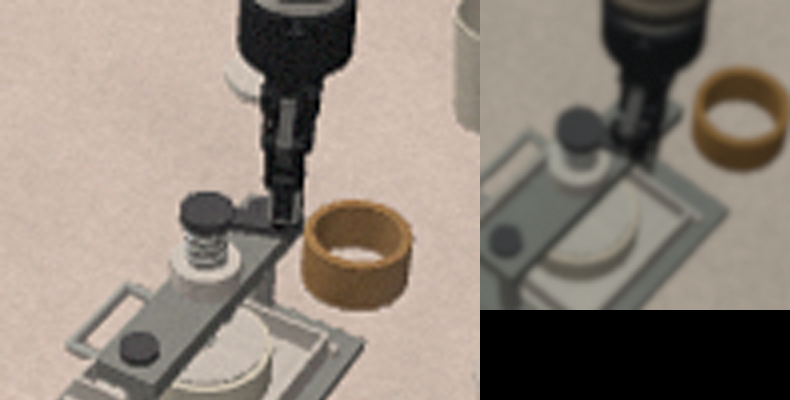

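The cage is around the knob. The hub is visible in the side view at about (342,213) px, so I'll use it as the height gauge.

```bash
cat > hub.py <<'E'
from h import *
import os
d=cam('side');I=d['img'].astype(float).mean(2)[196:260,325:358]
o,_=state()
m=((I<85)).astype(np.uint8)
n,l,s,c=cv2.connectedComponentsWithStats(m[:32])
h=proj(d,[*C,.180]);k=(proj(d,[*C,.190])-h)[1]/10
f='hub0.npy'
W=np.load(f) if os.path.exists(f) else None
T=np.float32(I[8:26,8:25]) 
if W is None: np.save(f,np.float32(T)); W=T
big=lambda x:cv2.resize(np.float32(x),None,fx=8,fy=8,interpolation=2)
r=cv2.matchTemplate(big(I),big(W),cv2.TM_CCOEFF_NORMED);_,v,_,p=cv2.minMaxLoc(r)
print('px/mm',k.round(3),'match',round(v,3),'dx',p[0]/8-8,'dz_mm',round((p[1]/8-8)/k,2),'tcp',o['eef_pos'].round(4),'F',o['contact_force'].round(1))
cv2.imwrite('pics/hub_%.2f.png'%o['t'],cv2.resize(d['img'][190:260,310:380,::-1],None,fx=6,fy=6,interpolation=2))
E
python3 hub.py
```

```text
px/mm -0.276 match 1.0 dx 0.0 dz_mm -0.0 tcp [ 0.6536 -0.0067  0.1953] F [-0.4  0.1  0.4]
```

arm_command(commands=[0, -0.005, 0, 0, 0, -5, 0.36, -0.001, -0.01, 0, 0, 0, -10, 0.36, -0.002, -0.014, 0, 0, 0, -15, 0.36, -0.003, -0.019, 0, 0, 0, -20, 0.36, -0.005, -0.023, 0, 0, 0, -25, 0.36, -0.007, -0.027, 0, 0, 0, -30, 0.36, -0.01, -0.032, 0, 0, 0, -35, 0.36, -0.013, -0.035, 0, 0, 0, -40, 0.36])

```text
t: 9.45
eef_pos: [0.6255, 0.0169, 0.1959]
tool_rot: [0.001, 0.817, 0.577, 0.001]
contact_force: [1.4, -0.8, 1.1]
gripper_width: 0.361
grasp_force: 1.1
```

```bash
python3 hub.py
```

```text
px/mm -0.276 match 0.946 dx -0.125 dz_mm 1.36 tcp [0.6248 0.0169 0.1959] F [ 0.2  0.2 -0.4]
```

arm_command(commands=[0, -0.005, 0, 0, 0, -5, 0.36, -0.001, -0.01, 0, 0, 0, -10, 0.36, -0.002, -0.014, 0, 0, 0, -15, 0.36, -0.002, -0.014, 0, 0, 0, -15, 0.36])

```text
t: 9.9
eef_pos: [0.611, 0.0197, 0.1957]
tool_rot: [0.0, 0.736, 0.677, 0.0]
contact_force: [1.0, 0.1, 0.0]
gripper_width: 0.356
grasp_force: 0.3
```

```bash
python3 hub.py
```

```text
px/mm -0.276 match 0.897 dx -0.25 dz_mm 1.81 tcp [0.611  0.0197 0.1955] F [1.2 0.  0.6]
```

arm_command(commands=[0, -0.005, 0, 0, 0, -5, 0.36, -0.001, -0.01, 0, 0, 0, -10, 0.36, -0.002, -0.014, 0, 0, 0, -15, 0.36, -0.002, -0.014, 0, 0, 0, -15, 0.36])

```text
t: 10.35
eef_pos: [0.5966, 0.0189, 0.1954]
tool_rot: [-0.0, 0.642, 0.767, 0.0]
contact_force: [0.6, 0.2, 0.4]
gripper_width: 0.358
grasp_force: 0.2
```

```bash
python3 hub.py
```

```text
px/mm -0.276 match 0.796 dx -0.25 dz_mm 1.81 tcp [0.5966 0.0188 0.1952] F [ 0.2  1.  -0.5]
```

```bash
cat >> hub.py <<'E'
L='last.npy'
if os.path.exists(L):
    r=cv2.matchTemplate(big(I),big(np.load(L)),cv2.TM_CCOEFF_NORMED);_,v,_,p=cv2.minMaxLoc(r);print('step',round(v,3),round((p[1]/8-8)/k,2))
np.save(L,T)
E
python3 hub.py
```

```text
px/mm -0.276 match 0.797 dx -0.25 dz_mm 2.26 tcp [0.5966 0.0189 0.1951] F [-0.4  0.8 -0. ]
```

arm_command(commands=[0, -0.005, 0, 0, 0, -5, 0.36, -0.001, -0.01, 0, 0, 0, -10, 0.36, -0.002, -0.014, 0, 0, 0, -15, 0.36, -0.002, -0.014, 0, 0, 0, -15, 0.36])

```text
t: 10.85
eef_pos: [0.5828, 0.0142, 0.195]
tool_rot: [-0.001, 0.536, 0.844, -0.0]
contact_force: [1.2, 0.5, -0.7]
gripper_width: 0.36
grasp_force: 0.0
```

```bash
python3 hub.py
```

```text
px/mm -0.276 match 0.777 dx 0.0 dz_mm 1.36 tcp [0.583  0.0143 0.195 ] F [-0.9  0.4  0.2]
step 0.856 0.45
```

arm_command(commands=[0, -0.005, 0, 0, 0, -5, 0.36, -0.001, -0.01, 0, 0, 0, -10, 0.36, -0.002, -0.014, 0, 0, 0, -15, 0.36, -0.002, -0.014, 0, 0, 0, -15, 0.36])

```text
t: 11.3
eef_pos: [0.5713, 0.0065, 0.1951]
tool_rot: [-0.0, 0.422, 0.907, -0.0]
contact_force: [-0.9, -0.1, 0.4]
gripper_width: 0.361
grasp_force: 0.0
```

```bash
python3 hub.py
```

```text
px/mm -0.276 match 0.82 dx -0.125 dz_mm -6.79 tcp [0.5714 0.0066 0.1951] F [0.9 0.6 0.5]
step 0.807 -9.05
```

The screw dropped about 9 mm in the last 15° step. I'll back off the 3° of cage lag, lower the gripper, and grip the knob.

arm_command(commands=[0, 0.003, 0.005, 0, 0, 3, 0.36, 0, 0.003, 0.009, 0, 0, 3, 0.36, 0, 0.003, 0.009, 0, 0, 3, 0.36, 0, 0.003, 0.009, 0, 0, 3, 0.2, 0, 0.003, 0.009, 0, 0, 3, 0.2, 0, 0.003, 0.009, 0, 0, 3, 0.2, 0, 0.003, 0.009, 0, 0, 3, 0.2, 0, 0.003, 0.009, 0, 0, 3, 0.2], force=30)

```text
t: 12.15
eef_pos: [0.5735, 0.0087, 0.1862]
tool_rot: [-0.0, 0.444, 0.896, -0.0]
contact_force: [-0.4, 0.3, -0.9]
gripper_width: 0.269
grasp_force: 30.3
```

```bash
python3 hub.py
cat > arc.py <<'E'
# python3 arc.py cx cy deg_from deg_step n : rows in tool frame (fixed yaw), from current pose toward circle points
from h import *
import sys
cx,cy,a0,st,n=map(float,sys.argv[1:6]);o,R0=state();p0=o['eef_pos'];rel0=p0[:2]-[cx,cy]
print('tcp',p0.round(4),'r',np.hypot(*rel0).round(4),'ang',np.degrees(np.arctan2(*rel0[::-1])).round(1),'F',o['contact_force'].round(1),'w',round(o['gripper_width'],3),'psi',np.degrees(np.arctan2(*R0.as_matrix()[1::-1,0])).round(1))
print('F tool',R0.inv().apply(o['contact_force']).round(1))
p0=np.array([cx+.055*np.cos(np.radians(a0)),cy+.055*np.sin(np.radians(a0)),0]) 
for i in range(1,int(n)+1):
    a=np.radians(a0-st*i);p=np.array([cx+.055*np.cos(a),cy+.055*np.sin(a),-.00159*np.radians(st*i)])
    print((R0.inv().apply(p-p0)).round(4).tolist())
E
python3 arc.py .607 -.033 127 7.5 8
```

```text
px/mm -0.276 match 0.819 dx -0.125 dz_mm -6.34 tcp [0.5736 0.0086 0.1862] F [-0.5 -0.2 -2. ]
step 0.995 0.45
tcp [0.5736 0.0086 0.1862] r 0.0534 ang 128.8 F [-0.5 -0.2 -2. ] w 0.268 psi 127.2
F tool [ 0.1 -0.5  2. ]
[-0.0005, 0.0072, 0.0002]
[-0.0019, 0.0142, 0.0004]
[-0.0043, 0.021, 0.0006]
[-0.0075, 0.0275, 0.0008]
[-0.0115, 0.0334, 0.001]
[-0.0163, 0.0388, 0.0012]
[-0.0217, 0.0435, 0.0014]
[-0.0277, 0.0475, 0.0016]
```

arm_command(commands=[-0.0005, 0.007, 0, 0, 0, 0, 0.2, -0.002, 0.014, 0.0005, 0, 0, 0, 0.2, -0.0045, 0.021, 0.0005, 0, 0, 0, 0.2, -0.0075, 0.0275, 0.001, 0, 0, 0, 0.2, -0.0115, 0.0335, 0.001, 0, 0, 0, 0.2, -0.0165, 0.039, 0.001, 0, 0, 0, 0.2, -0.0215, 0.0435, 0.0015, 0, 0, 0, 0.2, -0.0275, 0.0475, 0.0015, 0, 0, 0, 0.2])

```text
t: 13.0
eef_pos: [0.6289, 0.0157, 0.1847]
tool_rot: [-0.0, 0.444, 0.896, 0.0]
contact_force: [-1.1, 1.7, -2.8]
gripper_width: 0.268
grasp_force: 30.3
```

```bash
python3 arc.py .607 -.033 67 7.5 8;python3 hub.py
```

```text
tcp [0.6289 0.0157 0.1847] r 0.0534 ang 65.8 F [-1.1  1.7 -2.8] w 0.268 psi 127.3
F tool [2.  0.2 2.8]
[-0.0065, 0.0032, 0.0002]
[-0.0133, 0.0054, 0.0004]
[-0.0204, 0.0068, 0.0006]
[-0.0275, 0.0072, 0.0008]
[-0.0347, 0.0067, 0.001]
[-0.0418, 0.0053, 0.0012]
[-0.0486, 0.003, 0.0014]
[-0.055, -0.0003, 0.0017]
px/mm -0.276 match 0.923 dx -0.125 dz_mm -7.69 tcp [0.63   0.0152 0.1848] F [ 1.7  1.6 -3.8]
step 0.75 -1.81
```

arm_command(commands=[-0.0065, 0.003, 0, 0, 0, 0, 0.2, -0.0135, 0.0055, 0.0005, 0, 0, 0, 0.2, -0.0205, 0.007, 0.0005, 0, 0, 0, 0.2, -0.0275, 0.007, 0.001, 0, 0, 0, 0.2, -0.0345, 0.0065, 0.001, 0, 0, 0, 0.2, -0.042, 0.0055, 0.001, 0, 0, 0, 0.2, -0.0485, 0.003, 0.0015, 0, 0, 0, 0.2, -0.055, -0.0005, 0.0015, 0, 0, 0, 0.2])

```text
t: 13.85
eef_pos: [0.6619, -0.0293, 0.1834]
tool_rot: [0.001, 0.444, 0.896, 0.0]
contact_force: [3.3, 1.8, -4.4]
gripper_width: 0.27
grasp_force: 30.1
```

```bash
python3 arc.py .607 -.035 6.5 7.5 8;python3 hub.py
```

```text
tcp [ 0.6619 -0.0293  0.1834] r 0.0552 ang 5.9 F [ 3.3  1.8 -4.4] w 0.27 psi 127.2
F tool [-0.5  3.8  4.4]
[-0.0059, -0.0041, 0.0002]
[-0.0113, -0.0089, 0.0004]
[-0.0159, -0.0144, 0.0006]
[-0.0199, -0.0204, 0.0008]
[-0.023, -0.0269, 0.001]
[-0.0252, -0.0337, 0.0012]
[-0.0265, -0.0408, 0.0014]
[-0.0269, -0.048, 0.0016]
px/mm -0.276 match 0.817 dx -0.25 dz_mm -11.31 tcp [ 0.662  -0.0313  0.1836] F [ 5.1  0.2 -5.3]
step 0.66 -4.07
```

arm_command(commands=[-0.006, -0.004, 0.0005, 0, 0, 0, 0.2, -0.0115, -0.009, 0.001, 0, 0, 0, 0.2, -0.016, -0.0145, 0.001, 0, 0, 0, 0.2, -0.02, -0.0205, 0.0015, 0, 0, 0, 0.2, -0.023, -0.027, 0.0015, 0, 0, 0, 0.2, -0.025, -0.0335, 0.002, 0, 0, 0, 0.2, -0.0265, -0.041, 0.002, 0, 0, 0, 0.2, -0.027, -0.048, 0.0025, 0, 0, 0, 0.2])

```text
t: 14.7
eef_pos: [0.6387, -0.08, 0.1811]
tool_rot: [-0.0, 0.444, 0.896, -0.0]
contact_force: [3.8, -0.8, -0.4]
gripper_width: 0.269
grasp_force: 30.6
```

```bash
python3 arc.py .607 -.035 -53.5 7.5 8;python3 hub.py
```

```text
tcp [ 0.6387 -0.08    0.1811] r 0.055 ang -54.9 F [ 3.8 -0.8 -0.4] w 0.269 psi 127.2
F tool [-2.9  2.5  0.4]
[0.0006, -0.0072, 0.0002]
[0.0021, -0.0142, 0.0004]
[0.0045, -0.021, 0.0006]
[0.0077, -0.0274, 0.0008]
[0.0118, -0.0333, 0.001]
[0.0166, -0.0387, 0.0013]
[0.0221, -0.0434, 0.0015]
[0.0281, -0.0473, 0.0017]
px/mm -0.276 match 0.555 dx -3.75 dz_mm -13.13 tcp [ 0.6373 -0.0808  0.1809] F [ 0.6 -2.  -0.8]
step 0.536 -84.63
```

arm_command(commands=[0.0005, -0.007, 0, 0, 0, 0, 0.2, 0.002, -0.014, 0.0005, 0, 0, 0, 0.2, 0.0045, -0.021, 0.0005, 0, 0, 0, 0.2, 0.0075, -0.0275, 0.001, 0, 0, 0, 0.2, 0.012, -0.0335, 0.001, 0, 0, 0, 0.2, 0.0165, -0.0385, 0.001, 0, 0, 0, 0.2, 0.022, -0.0435, 0.0015, 0, 0, 0, 0.2, 0.028, -0.0475, 0.0015, 0, 0, 0, 0.2])

```text
t: 15.55
eef_pos: [0.5841, -0.0848, 0.1793]
tool_rot: [-0.0, 0.444, 0.896, 0.0]
contact_force: [2.6, 2.4, -1.2]
gripper_width: 0.267
grasp_force: 30.6
```

```bash
python3 hub.py; python3 arc.py .607 -.035 -115 7.5 8
```

```text
px/mm -0.276 match 0.675 dx 0.5 dz_mm -15.84 tcp [ 0.5829 -0.0841  0.1791] F [-0.6  2.7  0.8]
step 0.488 4.07
tcp [ 0.5829 -0.0841  0.1791] r 0.0547 ang -116.2 F [-0.6  2.7  0.8] w 0.27 psi 127.3
F tool [ 2.5  1.2 -0.8]
[0.0066, -0.0029, 0.0002]
[0.0135, -0.005, 0.0004]
[0.0206, -0.0061, 0.0007]
[0.0278, -0.0063, 0.0009]
[0.0349, -0.0055, 0.0011]
[0.0419, -0.0038, 0.0013]
[0.0486, -0.0012, 0.0016]
[0.055, 0.0022, 0.0018]
```

arm_command(commands=[0.0065, -0.003, 0, 0, 0, 0, 0.2, 0.0135, -0.005, 0.0005, 0, 0, 0, 0.2, 0.0205, -0.006, 0.0005, 0, 0, 0, 0.2, 0.028, -0.0065, 0.001, 0, 0, 0, 0.2, 0.035, -0.0055, 0.001, 0, 0, 0, 0.2, 0.042, -0.004, 0.0015, 0, 0, 0, 0.2, 0.0485, -0.001, 0.0015, 0, 0, 0, 0.2, 0.055, 0.002, 0.002, 0, 0, 0, 0.2])

```text
t: 16.4
eef_pos: [0.5525, -0.0406, 0.1773]
tool_rot: [0.0, 0.444, 0.896, -0.0]
contact_force: [3.4, -2.0, 0.4]
gripper_width: 0.268
grasp_force: 30.7
```

```bash
python3 hub.py; python3 arc.py .607 -.035 -176.5 7.375 8
```

```text
px/mm -0.276 match 0.814 dx -0.375 dz_mm -14.48 tcp [ 0.5524 -0.0389  0.1773] F [-0.2  1.2  4.4]
step 0.644 -137.59
tcp [ 0.5524 -0.0389  0.1773] r 0.0547 ang -175.9 F [-0.2  1.2  4.4] w 0.266 psi 127.3
F tool [ 1.   0.6 -4.4]
[0.0056, 0.0043, 0.0002]
[0.0106, 0.0093, 0.0004]
[0.015, 0.0149, 0.0006]
[0.0185, 0.021, 0.0008]
[0.0213, 0.0275, 0.001]
[0.0232, 0.0343, 0.0012]
[0.0242, 0.0413, 0.0014]
[0.0243, 0.0484, 0.0017]
```

arm_command(commands=[0.0055, 0.0045, 0, 0, 0, 0, 0.2, 0.0105, 0.0095, 0.0002, 0, 0, 0, 0.2, 0.015, 0.015, 0.0003, 0, 0, 0, 0.2, 0.0185, 0.021, 0.0005, 0, 0, 0, 0.2, 0.0215, 0.0275, 0.0006, 0, 0, 0, 0.2, 0.023, 0.0345, 0.0008, 0, 0, 0, 0.2, 0.024, 0.0415, 0.001, 0, 0, 0, 0.2, 0.0245, 0.0485, 0.001, 0, 0, 0, 0.2])

```text
t: 17.25
eef_pos: [0.576, 0.0104, 0.1757]
tool_rot: [-0.001, 0.444, 0.896, 0.0]
contact_force: [-2.7, 0.1, 0.9]
gripper_width: 0.271
grasp_force: 30.8
```

arm_command(commands=[0, 0, 0, 0, 0, 0, 0.2, 0, 0, 0, 0, 0, 0, 0.2, 0, 0, 0, 0, 0, 0, 0.2])

```text
t: 17.55
eef_pos: [0.5766, 0.0107, 0.1759]
tool_rot: [-0.001, 0.443, 0.896, 0.001]
contact_force: [-1.3, 5.4, -0.7]
gripper_width: 0.271
grasp_force: 30.6
```

```bash
python3 hub.py; python3 arc.py .607 -.035 124.5 2 1
python3 - <<'E'
from h import *
cv2.imwrite('pics/end.png',cv2.resize(cam('side')['img'][170:330,260:460,::-1],None,fx=4,fy=3.75,interpolation=2))
E
```

```text
px/mm -0.276 match 0.775 dx -0.125 dz_mm -16.29 tcp [0.5766 0.0107 0.1759] F [-1.6  5.1 -1.6]
step 0.523 -72.87
tcp [0.5766 0.0107 0.1759] r 0.0549 ang 123.6 F [-1.6  5.1 -1.6] w 0.268 psi 127.4
F tool [5.  1.8 1.7]
[-0.0001, 0.0019, 0.0001]
```

View pics/end.png

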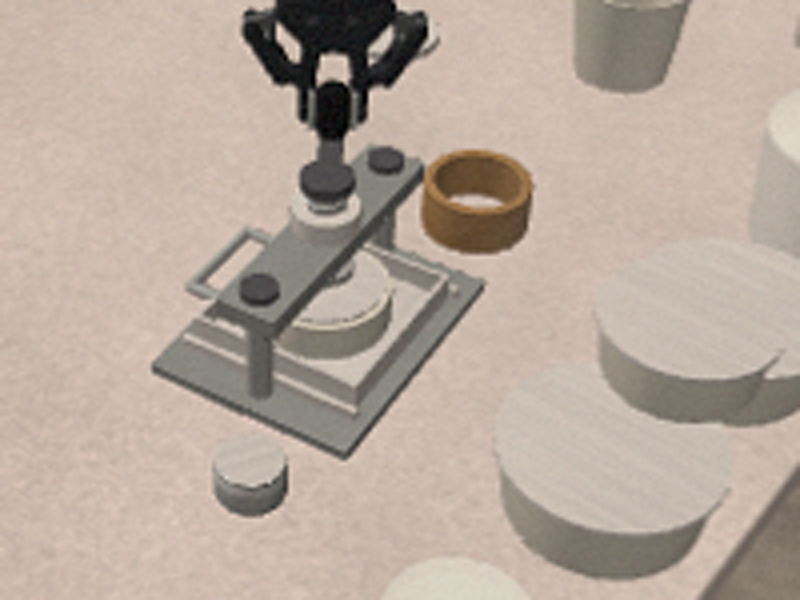

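The final view shows the knob gripped at (332,110) and the hub sunk close to the boss at (327,182). The tray is home, and the tape and tin are where they were. I'll hand it in.

```bash
python3 -c "
from station import hand_in;print(hand_in())"
```

```text
the job is handed in; nothing more can be done
None
```

I pushed the tray home, turned the screw back about 100° until it dropped about 9 mm, then turned it forward about 364° by the gripper's path, sinking it about 10 mm. I handed the job in at about 18 s with the knob still gripped; the tape and tin beside the press had not moved, and no verdict came back.

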